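# Pack the carver's sharpening box and close its tuck-in lid

## Task

Pack the sharpening box: lay the long slip stone flat in the long compartment, the round tin in the middle one and the short slip stone flat in the short compartment next to the overhanging lip. Leave the eraser and the two wood offcuts where they lie. Then close the box: tuck the lid's tongue under the lip with the lid tilted, and level it until it lies flat and square on the walls, inside the raised edge at the other end.

Things in the scene. Friction and masses are not known exactly. Their poses are not given: they have to be found in the camera images.
- stone_box: Open wooden box, fixed, 225 x 92 mm, long along its x. Origin: centre of underside; +x to the lip end. Floor z 5 mm, inside width 76, side walls 33 high. Dividers 12 high, 3 thick, make compartments: long x -101.5 to -31.5 mm, middle -28.5 to 39.5, short 42.5 to 92.5. Closed lid lies on walls and end ledges at z 33. At the -x end an edge rises to z 38.5 from x -112.5 to -107.5
- lip_slot (a point): Slot of the box under its dark overhanging lip (+x end, moves with the box, axes as the box): the lip's lower front edge, mid-width, 92.5 mm along x from the box's origin, z 41 mm. Under it a slot 8 mm high (ledge at z 33), 82 mm wide (y), 15 mm deep to its back wall; lip 6 mm thick. A level lid cannot enter from above: tilt about 10 degrees, tongue end low, then level
- lid_pull (a point): Loose wooden lid, face up, 0.13 kg; point: centre of its dark cross pull, 13 mm thick (x), 50 long (y), 24 high, 20 above the underside. Board 193 (x) x 90 x 8 mm centred under the pull; at its +x end a tongue 13 long, 74 wide, 4 thick, flush with the underside. Closed: lid +x along box +x, pull centre at box x -11 to -4 mm, z 53. Origin and axes: x to the tongue, z up
- long_slip_c (a point): Long slip stone: plain grey stone slab with rounded edges, 24 mm wide (along its x), 60 mm long (along its y), 12 mm high; loose on the table; point: its centre, half-way up; grip it across its width
- short_slip_c (a point): Short slip stone: plain grey stone slab, 18 mm wide (x), 40 mm long (y), 12 mm high; loose on the table; point: its centre, half-way up; grip it across its width
- tin_c (a point): Round brown tin of honing wax with a pale lid (fixed shut), 61 mm across (60 mm where it is gripped), 26 mm high; loose on the table; point: its centre, half-way up; its upper 14 mm can be gripped, with the fingers along the box's length when it is set down
- offcut_long_c (a point): Wood offcut, block 34 mm (x) x 72 mm (y) x 22 mm high; loose on the table; point: its centre, half-way up; does not belong in the box, leave it
- offcut_wide_c (a point): Wood offcut, block 45 mm (x) x 52 mm (y) x 18 mm high; loose on the table; point: its centre, half-way up; does not belong in the box, leave it
- the_eraser_c (a point): Blue and white eraser, 19 mm (x) x 42 mm (y) x 13 mm high, about as big as the short slip stone; loose on the table; point: its centre, half-way up; does not belong in the box, leave it
Things that resemble listed ones, but are neither listed nor needed, are in the scene too. Leave any orange or purple look-alike of the part that bears short_slip_c alone.

How it is judged:
At the end, for the whole second after the job is handed in: Each slip stone lies flat on the floor of its own compartment and the tin stands on the floor of the middle one; the lid lies level on the box (0.03 rad, height within 2.5 mm), its pull -13.5 to -1.5 mm along the box, within 10 mm of the middle line and turned under 0.09 rad: tongue under the lip (x of long_slip_c in the frame of stone_box between -0.094 and -0.039 m and y of long_slip_c in the frame of stone_box between -0.03 and 0.03 m and z of long_slip_c in the frame of stone_box between 0.007 and 0.0145 m and x of tin_c in the frame of stone_box between -0.004 and 0.015 m and y of tin_c in the frame of stone_box between -0.014 and 0.014 m and z of tin_c in the frame of stone_box between 0.0145 and 0.0215 m and x of short_slip_c in the frame of stone_box between 0.048 and 0.087 m and y of short_slip_c in the frame of stone_box between -0.033 and 0.033 m and z of short_slip_c in the frame of stone_box between 0.007 and 0.0145 m and x of lid_pull in the frame of stone_box between -0.0135 and -0.0015 m and y of lid_pull in the frame of stone_box between -0.01 and 0.01 m and z of lid_pull in the frame of stone_box between 0.0505 and 0.0555 m and angle between lid_pull's own z axis and vertical below 0.03 rad and angle between the x axis of lid_pull and the x axis of stone_box, either way round below 0.09 rad); the robot touches nothing.
It fails at once if an offcut or the eraser is moved by more than 20 mm (distance of any of offcut_long_c, offcut_wide_c, the_eraser_c from where it was at the start of the episode above 0.02 m).
It also fails if it takes over 96 s, if anything falls off the work surface, if the arm or the gripper's body presses on something with over 40 N, if the wrist force passes 120 N, or if a joint passes its speed limit or range.

## Robot

A 6-joint arm with a two-finger parallel gripper is mounted at the origin on the work surface; the furniture and walls round the work are solid. World frame = base frame: x ahead of the robot, y to its left, z up, the work surface at z = 0. Lengths are in m, angles in rad, forces in N, time in s.
With the tool pointing down it reaches from about 0.3 to 0.775 m from the base axis. Payload 14.6 kg.
Tool frame: the origin (TCP) lies on the centre line of the jaws, within the pads' length; the fingertips stand 19 mm ahead of it and the grasp point (between the pads) is the TCP; z points along the fingers, y is the direction in which the jaws open and shut (so a half turn about z gives the same grasp; the last joint's range is limited). The gripper opens to 94 mm and grips with 3 to 60 N. Pads are 16 mm wide; open, the fingers measure 119 mm over their backs; the gripper's body (75 mm by 177 mm) begins 78 mm behind the grasp point.
Start: joints at [1.273, 0.3, 1.521, -0, 1.321, -0.067], TCP at [0.126, 0.535, 0.19] pointing down, gripper open.
Joint ranges: [-3.03, 3.03], [-0.79, 2.21], [0.23, 2.52], [-1.04, 4.18], [0, 3.07], [-2.55, 2.55]. Speed limits (rad/s): [2.22, 2.22, 2.57, 3.14, 3.14, 3.14].

## Interface

Orientations are given as [roll, pitch, yaw] about the fixed x, y, z axes, in that order (R = Rz(yaw) Ry(pitch) Rx(roll)).
In Python, from station import ctrl gives the robot as it stands. The module is installed in compiled form; this text tells all that it offers.
- The arm moves only by the shell command python3 -m creep 'ROWS' [FORCE]. ROWS is a JSON object of lists of equal length, an entry for each row: "translation": the shift along the world's x, y, z in mm, a list of three; "yaw": the turn about the world's z in rad; "gripper": the closure in counts, from 0 (fully open) to 255 (shut). A call has 1 to 5 rows; each row is the pose to reach, as a shift and turn from the pose measured when the call began; what a row does not reach only later rows make up. A row lasts 1/12 s, in which the tool goes at most 41.7 mm and 7.16 degrees, less where a joint would pass 70% of its speed; a pose out of reach is approached as far as the arm can. A call with a gripper value outside its range is refused whole. The fingers move at their own pace and stop on an object; FORCE is the grip in N (left out, the last holds). Time passes only in rows, so rows that repeat a pose let the fingers close. It gives the time, the measured TCP pose, the force and the opening at its end, in the units of the state.
- ctrl.get_obs(): the state, without advancing time (a new reading comes with each control period).
- ctrl.camera(name): name is "scene" or "top"; returns a dict with "pixels" (400x640x3 uint8, red, green, blue), "depth" (400x640 float32, m along the optical axis (not along the pixel's ray), 0 where there is no reading), "fx", "fy", "cx", "cy" (pixels), "dist" ([k1, k2, p1, p2, k3] as OpenCV has them; the pictures are not rectified), "R" (3x3) and "t" (3): a world point X has camera coordinates R X + t. Camera axes: x right, y down, z forward; pixel columns grow to the right and rows downward; lengths in m; the calibration is good to about 2 mm. A picture is of the moment at which its call begins.
- ctrl.hand_in(): hands the job in, once; it reports no verdict.
The state is a dict: "time_s": time; "qpos": joint angles; "joint_vel": joint speeds; "tau": joint torques, N m; "ee_pos": TCP position; "eef_rot": TCP orientation; "force": force on the tool from outside, world axes, zero at the start; "moment": the same for the moment, N m; "grip_width": finger opening in m.
Only numpy, scipy, OpenCV 4.12 (cv2) and the standard library are available. Lean on these libraries where they do the work, as an engineer would, in place of code of your own. Each camera call takes 0.05 s, during which the arm holds its last target. There are 200 camera calls.

## Working session

There is one attempt and no reset: what is moved stays moved. The work goes in short steps, Python scripts to look and compute and a shell command to move; the robot and the scene stay as the last step left them, time stands still between calls to the robot, and variables do not carry over. Pictures are saved under pics/ and viewed, about 12 in all and at most 16, crops included, and the job is handed in when it is done.

```bash
mkdir -p pics; python3 - <<'E'
from station import ctrl
import cv2,numpy as np,json
print({k:np.round(v,3).tolist() for k,v in ctrl.get_obs().items()})
for n in("top","scene"):
    c=ctrl.camera(n); cv2.imwrite(f"pics/{n}0.png",c["pixels"][:,:,::-1]); np.savez(f"{n}0.npz",**c)
    print(n,c["fx"],c["fy"],c["cx"],c["cy"],c["dist"],np.round(c["R"],4).tolist(),np.round(c["t"],4), (c["depth"]>0).mean())
E
```

```text
{'time_s': 0.0, 'qpos': [1.273, 0.3, 1.522, -0.0, 1.321, -0.067], 'joint_vel': [-0.002, -0.001, 0.002, 0.0, -0.0, -0.0], 'tau': [0.002, -53.181, -35.274, 0.071, 0.024, -0.0], 'ee_pos': [0.126, 0.535, 0.189], 'eef_rot': [-3.14, -0.0, 2.911], 'force': [0.297, -0.423, -0.649], 'moment': [0.004, 0.056, 0.006], 'grip_width': 0.094}
top 446.8215894814794 446.8215894814794 322.7174436112617 193.8934226700401 [-0.07153924  0.          0.          0.          0.        ] [[-0.116, -0.9932, -0.0048], [-0.9717, 0.1145, -0.2064], [0.2056, -0.0193, -0.9785]] [0.0513 0.4926 1.1597] 0.99595703125
scene 399.2368985377836 399.2368985377836 322.7247979231559 195.22469943377595 [0.00817063 0.         0.         0.         0.        ] [[0.7852, -0.6191, -0.0061], [-0.3334, -0.4144, -0.8468], [0.5218, 0.667, -0.5318]] [-0.3688  0.2253  0.6785] 0.996015625
```

View pics/top0.png

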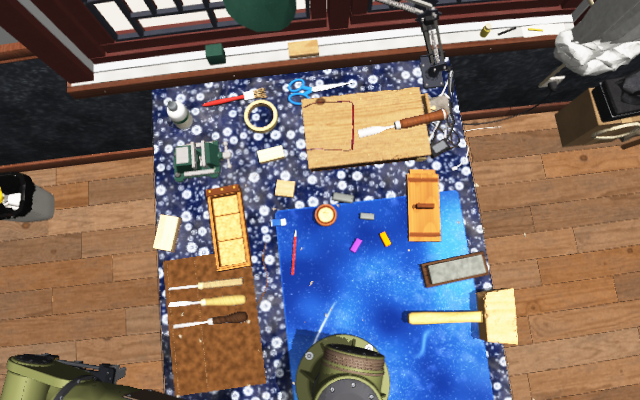

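View pics/scene0.png

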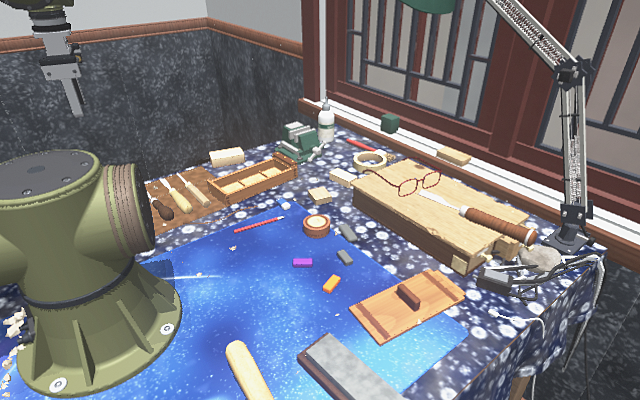

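Top view: box at (229,228), tin (325,215). Candidates for the short slip are grey (367,216), purple (356,244) and orange (385,239); the long slip is the larger grey piece at (342,197). The lid is at (424,206). I'll check these in one close crop.

```bash
python3 - <<'E'
import cv2,numpy as np
a=cv2.imread("pics/top0.png"); b=cv2.imread("pics/scene0.png")
A=cv2.resize(a[140:276,195:455],None,fx=3,fy=3,interpolation=cv2.INTER_CUBIC)[:, :780]
B=cv2.resize(b[145:205,200:330],None,fx=3,fy=3,interpolation=cv2.INTER_CUBIC)
B2=cv2.resize(b[255:345,340:470],None,fx=2,fy=2,interpolation=cv2.INTER_CUBIC)
C=np.zeros((190,780,3),np.uint8);C[:180,:390]=B;C[:180,400:660]=B2
cv2.imwrite("pics/crop0.png",np.vstack([A,C]))
E
```

```text
(no output)
```

View pics/crop0.png

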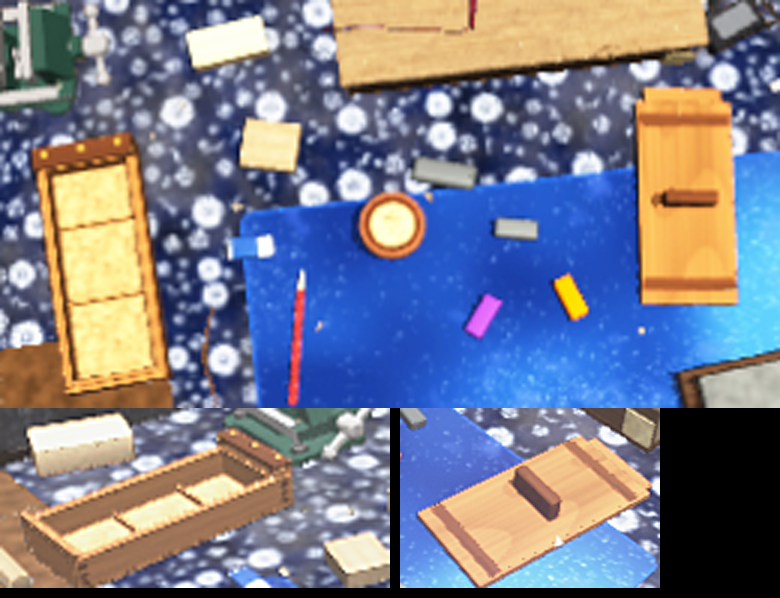

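The crop shows the lip at the box's upper end (world +x) and the lid's tongue also at the upper end. The two plain grey slabs at (342,197) and (367,216) are the slips, the eraser is at (278,222), and purple and orange are left alone. Next I measure with depth and colour.

```bash
cat > h.py <<'E'
import numpy as np,cv2
def K(c): return np.array([[c["fx"],0,c["cx"]],[0,c["fy"],c["cy"]],[0,0,1]])
def rays(c,uv):
    n=cv2.undistortPoints(np.float64(uv).reshape(-1,1,2),K(c),np.float64(c["dist"]))[:,0]
    return np.c_[n,np.ones(len(n))]
def plane(c,uv,z):
    R,t=c["R"],c["t"]; d=rays(c,uv)@R; o=-R.T@t
    return o+d*((z-o[2])/d[:,2])[:,None]
def cloud(c):
    v,u=np.mgrid[:400,:640]; r=rays(c,np.c_[u.ravel(),v.ravel()])
    return ((r*c["depth"].reshape(-1,1)-c["t"])@c["R"]).reshape(400,640,3)
def comp(m,seed=None):
    n,l,s,ce=cv2.connectedComponentsWithStats(m.astype(np.uint8))
    if seed is None: return l==1+np.argmax(s[1:,4])
    ids=[i for i in range(1,n) if s[i,4]>15]
    return l==min(ids,key=lambda i:np.hypot(*(ce[i]-seed)))
def rect(c,m,z):
    k=cv2.findContours(m.astype(np.uint8),cv2.RETR_EXTERNAL,cv2.CHAIN_APPROX_NONE)[0]
    k=max(k,key=len)[:,0]; p=plane(c,k,z)[:,:2]*1000
    (x,y),(w,h),a=cv2.minAreaRect(p.astype(np.float32))
    if w<h: w,h,a=h,w,a+90
    return np.round([x,y,w,h,(a+90)%180-90],1) # centre, long, short, angle of long axis from world x
E
python3 - <<'E'
from h import *
c=dict(np.load("top0.npz")); P=cloud(c); H=cv2.cvtColor(c["pixels"],cv2.COLOR_RGB2HSV).astype(int)
np.set_printoptions(suppress=True)
Z=P[...,2]*1000
for n,(u,v) in dict(tin=(325,215),long=(342,197),short=(367,216),eras=(280,222),offw=(285,188),off2=(167,233),off3=(272,154),lid=(415,225),pull=(424,206),boxfloor=(229,222),lip=(222,191),wall=(213,225),cloth=(330,260),cloth2=(300,185)).items():
    print(n,np.round(P[v,u]*1000,1),np.round(np.median(Z[v-2:v+3,u-2:u+3]),1),H[v,u])
r=np.s_[140:290,140:480]
def box(n,seed,lo,hi,z,sm=None):
    m=np.zeros((400,640),bool); m[r]=((Z>lo)&(Z<hi))[r]
    if sm is not None:m&=sm
    m=comp(m,seed); print(n,rect(c,m,z/1000),m.sum(),"zmed",np.median(Z[m]))
S=H[...,1]
box("tin",(325,215),18,34,26); box("long",(342,197),7,17,12); box("short",(367,216),7,17,12)
box("lid",(424,206),4,12,8); box("pull",(424,206),22,40,32); box("box",(229,228),28,60,33); box("lip",(222,191),42,55,47)
E
```

```text
tin [441.   -6.3  26.8] 29.0 [ 29  48 254]
long [488.2 -59.7  13.4] 14.3 [ 41  11 185]
short [ 427.1 -122.    11. ] 14.7 [ 41  10 204]
eras [438.  119.2  14.6] 14.4 [108 139 240]
offw [531.2  95.7  19. ] 17.3 [ 23  79 251]
off2 [440.5 428.7  32.5] 28.6 [ 30  19 254]
off3 [633.2 122.5  22.1] 21.2 [ 30  11 254]
lid [ 386.  -250.    14.8] 10.7 [ 18 162 251]
pull [ 432.7 -278.6   34.5] 30.6 [ 11 182 175]
boxfloor [455.5 261.4   7.6] 8.0 [ 25 105 254]
lip [535.5 265.5  51.1] 49.1 [ 10 180 152]
wall [447.  299.2  39.1] 33.8 [ 17 168 246]
cloth [319.3  -5.7   2.4] 2.7 [111 211 184]
cloth2 [540.1  53.8  -3.3] 0.0 [114  87 150]
tin [442.5  -7.8  58.3  57.7  -6.7] 381 zmed 27.815178483990422
long [488.2 -61.3  59.3  23.   73.6] 165 zmed 12.697184952646351
short [ 428.1 -121.4   39.    18.3   78. ] 85 zmed 12.717001997894334
lid [ 439.3 -284.6  210.5  104.6   -8.3] 1819 zmed 9.060345835094315
pull [ 434.1 -282.3   50.2   14.    83.2] 94 zmed 32.87982358540533
box [439.6 261.4 230.5  93.8   3.7] 910 zmed 36.11286913869209
lip [540.6 266.5  90.4  21.2 -85.7] 239 zmed 48.65338954279593
```

```bash
python3 - <<'E'
from h import *
c=dict(np.load("top0.npz")); s=dict(np.load("scene0.npz")); P=cloud(c); H=cv2.cvtColor(c["pixels"],cv2.COLOR_RGB2HSV).astype(int)
h,S,V=H[...,0],H[...,1],H[...,2]
def sub(u,v,w):
    m=np.zeros((400,640),bool); m[v-w:v+w,u-w:u+w]=1; return m
g=(S<45)&(V<225)&(V>110)
for n,u,v in(("long",342,197),("short",367,216)): print(n,rect(c,comp(g&sub(u,v,18),(u,v)),.012))
print("lid",rect(c,comp((h<25)&(S>100)&sub(424,206,45)),.006))
print("pull",rect(c,comp((P[...,2]>.02)&(V<190)&sub(424,206,16),(424,206)),.032))
wood=comp((h<28)&(S>60)&sub(229,228,50)&(P[...,2]>.026),(229,228))
print("boxwood",rect(c,wood,.033))
fl=comp((S<140)&(V>200)&(h<32)&sub(229,228,42)&(P[...,2]<.018)); print("floor",rect(c,fl,.005))
# overlay of the estimated outlines
O=np.array([.4385,.2605]);a=np.radians(4.0);E=np.array([[np.cos(a),-np.sin(a)],[np.sin(a),np.cos(a)]])
def L(im,cam,pts,z,col):
    X=np.c_[pts,np.full(len(pts),z)]; q=cv2.projectPoints(X,cv2.Rodrigues(cam["R"])[0],cam["t"],K(cam),cam["dist"])[0][:,0]
    cv2.polylines(im,[np.int32(q*3*16)],True,col,1,cv2.LINE_AA,4)
def bx(x0,x1,w): return O+np.array([[x0,-w],[x1,-w],[x1,w],[x0,w]])/1000@E.T
out=[]
for cam,(u,v) in((c,(180,170)),(s,(195,140))):
    im=cv2.resize(cam["pixels"][:,:,::-1],None,fx=3,fy=3,interpolation=cv2.INTER_CUBIC)
    L(im,cam,bx(-112.5,92.5,46),.033,(0,255,0));L(im,cam,bx(92.5,112.5,46),.047,(255,255,0));L(im,cam,bx(-101.5,92.5,38),.033,(0,0,255)); L(im,cam,bx(-112.5,112.5,46),0,(255,0,255))
    out.append(im[v*3:v*3+330,u*3:u*3+360])
cv2.imwrite("pics/ov0.png",np.hstack(out))
E
```

```text
long [486.8 -58.1  63.4  27.9  75.5]
short [ 427.3 -120.5   36.1   16.8   82.1]
lid [ 442.  -283.5  206.9   89.6   -8.2]
pull [ 434.  -280.7   47.1   12.4   79.1]
boxwood [439.4 261.2 230.   94.3   3.7]
floor [372.3 260.6  68.4  66.7 -86.5]
```

View pics/ov0.png

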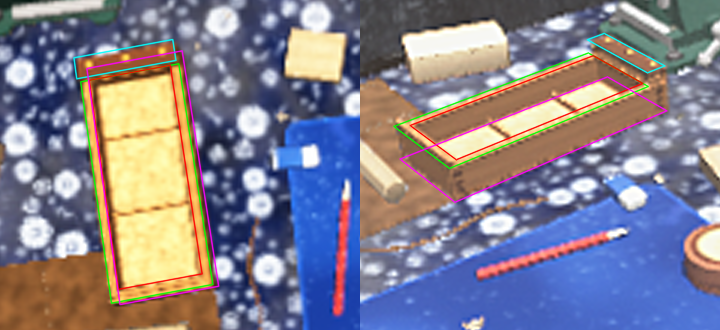

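The outlines (green walls, cyan lip) match the box in both views to within about 2 mm: origin about (438.5, 260.5), yaw about 4°. First I go to the long slip at (487.5,-60), jaw angle -15°.

```bash
python3 -m creep '{"translation":[[105,-172,0],[105,-172,0],[105,-172,0],[105,-172,0],[105,-172,0]],"yaw":[-0.53,-0.53,-0.53,-0.53,-0.53],"gripper":[60,60,60,60,60]}' 20
python3 -m creep '{"translation":[[105,-172,0],[105,-172,0],[105,-172,0],[105,-172,0],[105,-172,0]],"yaw":[-0.53,-0.53,-0.53,-0.53,-0.53],"gripper":[60,60,60,60,60]}'
python3 -m creep '{"translation":[[105,-172,-40],[105,-172,-40],[105,-172,-40],[105,-172,-40],[105,-172,-40]],"yaw":[-0.53,-0.53,-0.53,-0.53,-0.53],"gripper":[120,120,120,120,120]}'
```

```text
time_s: 0.52
ee_pos: [0.2313, 0.361, 0.1893]
eef_rot: [-3.14, 0.0, 2.373]
force: [-0.1, 0.9, 0.4]
grip_width: 0.0718
time_s: 0.93
ee_pos: [0.3368, 0.1868, 0.1893]
eef_rot: [-3.14, 0.0, 1.835]
force: [1.2, 0.9, 0.3]
grip_width: 0.0723
time_s: 1.35
ee_pos: [0.4424, 0.0126, 0.1489]
eef_rot: [-3.14, 0.0, 1.297]
force: [-0.4, 1.2, 0.8]
grip_width: 0.0497
```

```bash
python3 -m creep '{"translation":[[45,-72.5,-80],[45,-72.5,-80],[45,-72.5,-80],[45,-72.5,-80],[45,-72.5,-80]],"yaw":[0.01,0.01,0.01,0.01,0.01],"gripper":[120,120,120,120,120]}'
python3 - <<'E'
from station import ctrl; from h import *
for n in("top","scene"):
    c=ctrl.camera(n)
    if n=="scene": cv2.imwrite("pics/g1.png",cv2.resize(c["pixels"][150:350,250:450,::-1],None,fx=3,fy=3))
E
```

```text
time_s: 1.77
ee_pos: [0.4866, -0.0605, 0.0674]
eef_rot: [-3.137, 0.0, 1.306]
force: [0.1, 0.1, 0.1]
grip_width: 0.0499
```

View pics/g1.png

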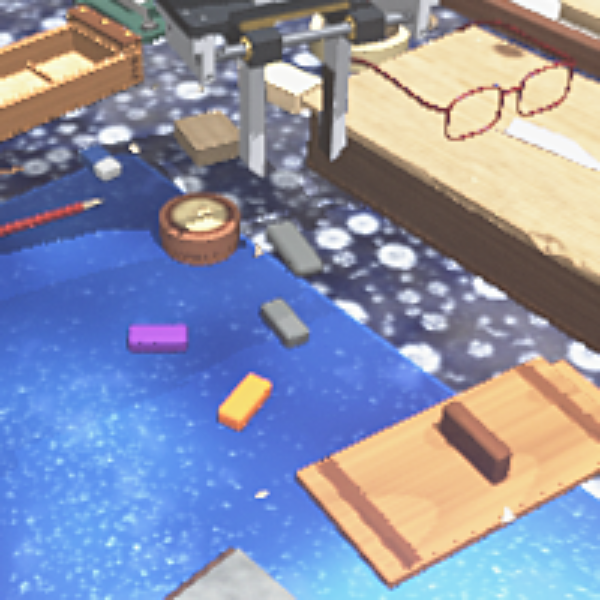

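Fingers at (255,165)/(340,150) hang over the grey slab at (295,250). The wooden block lies behind them, so I check its edge and height before descending.

```bash
python3 - <<'E'
from h import *
c=dict(np.load("top0.npz")); P=cloud(c)*1000
for u in(306,315,330,345,360,380,400):
    print(u,[(np.round(P[v,u]).astype(int).tolist()) for v in (150,162,168,172,176)])
E
```

```text
306 [[619, 25, 69], [605, 29, 0], [588, 31, -5], [575, 33, 1], [563, 34, 1]]
315 [[615, 1, 72], [581, 4, 71], [575, 6, 34], [572, 7, 1], [561, 8, -1]]
330 [[610, -40, 71], [578, -36, 66], [576, -36, 12], [567, -36, 1], [246, 17, 1237]]
345 [[596, -78, 103], [572, -76, 71], [574, -80, 0], [561, -78, 3], [550, -77, 0]]
360 [[601, -121, 70], [569, -117, 63], [568, -122, 4], [557, -121, 2], [546, -119, -1]]
380 [[595, -176, 70], [575, -179, 16], [563, -180, -4], [551, -178, -2], [540, -177, -4]]
400 [[588, -230, 70], [574, -240, -2], [555, -236, 2], [544, -234, 1], [532, -232, 2]]
```

```bash
python3 -m creep '{"translation":[[1,0.5,-25],[1,0.5,-45.5],[1,0.5,-45.5],[1,0.5,-45.5],[1,0.5,-45.5]],"yaw":[0,0,0,0,0],"gripper":[120,120,120,120,120]}'
python3 -m creep '{"translation":[[0,0,0],[0,0,0],[0,0,0],[0,0,0],[0,0,0]],"yaw":[0,0,0,0,0],"gripper":[255,255,255,255,255]}' 20
python3 -m creep '{"translation":[[0,0,0],[0,0,30],[0,0,70],[0,0,100],[0,0,100]],"yaw":[0,0,0,0,0],"gripper":[255,255,255,255,255]}'
```

```text
time_s: 2.28
ee_pos: [0.4891, -0.0585, 0.0258]
eef_rot: [3.14, -0.0, 1.309]
force: [0.3, -0.1, -0.8]
grip_width: 0.0498
time_s: 2.7
ee_pos: [0.4892, -0.0586, 0.026]
eef_rot: [3.14, -0.0, 1.308]
force: [0.4, 0.9, 0.3]
grip_width: 0.0198
time_s: 3.12
ee_pos: [0.4916, -0.059, 0.1318]
eef_rot: [3.131, -0.001, 1.308]
force: [1.0, 0.1, 0.5]
grip_width: 0.0002
```

It closed empty: z stopped at 26 mm, 4 mm short of the target. I look at the stone again.

```bash
python3 -m creep '{"translation":[[0,0,30],[0,0,60],[-60,60,60],[-100,120,60],[-100,140,60]],"yaw":[0,0,0,0,0],"gripper":[120,120,120,120,120]}'
cat >> h.py <<'E'
def stone(c,seed=None,w=30):
    H=cv2.cvtColor(c["pixels"],cv2.COLOR_RGB2HSV).astype(int); P=cloud(c)[...,2]
    u,v=seed; m=np.zeros((400,640),bool); m[v-w:v+w,u-w:u+w]=1
    return rect(c,comp(m&(P>.006)&(P<.018)&(H[...,1]<60),seed),.012), rect(c,comp(m&(H[...,1]<45)&(H[...,2]>90)&(H[...,2]<225),seed),.012)
E
python3 - <<'E'
from station import ctrl; from h import *
c=ctrl.camera("top"); np.savez("top1.npz",**c)
print(stone(c,(342,197),18),stone(c,(367,216),15))
cv2.imwrite("pics/t1.png",cv2.resize(c["pixels"][160:260,270:430,::-1],None,fx=4,fy=4))
E
```

```text
time_s: 3.53
ee_pos: [0.4142, 0.0397, 0.1915]
eef_rot: [3.131, -0.001, 1.306]
force: [0.6, 1.5, 0.5]
grip_width: 0.03
(array([486.5, -67.5,  46.5,  23.3,  72.7]), array([483.9, -68.5,  43.7,  31.5,  77.9])) (array([ 427.1, -120.6,   36.3,   16.8,   83.2]), array([ 427.1, -120.6,   36.3,   16.8,   83.2]))
```

View pics/t1.png

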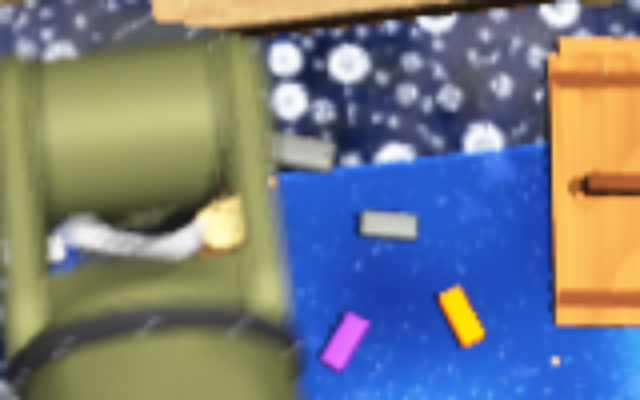

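The slab is unmoved (right end still at y≈-89). I return lower, checking z.

```bash
python3 -m creep '{"translation":[[37,-50,-20],[74,-99,-60],[74,-99,-130],[74,-99,-140],[74,-99,-140]],"yaw":[0,0,0,0,0],"gripper":[120,120,120,120,120]}'
python3 -m creep '{"translation":[[0,0,0],[0,0,0],[0,0,0],[0,0,0],[0,0,0]],"yaw":[0,0,0,0,0],"gripper":[120,120,120,120,120]}'
```

```text
time_s: 4.0
ee_pos: [0.4849, -0.0554, 0.0481]
eef_rot: [3.135, -0.002, 1.309]
force: [0.6, 0.8, -0.6]
grip_width: 0.0494
time_s: 4.42
ee_pos: [0.4857, -0.0551, 0.0499]
eef_rot: [3.132, -0.002, 1.309]
force: [-0.4, -0.4, -0.6]
grip_width: 0.0492
```

```bash
python3 -m creep '{"translation":[[2.5,-5,-15],[2.5,-5,-29],[2.5,-5,-29],[2.5,-5,-29],[2.5,-5,-29]],"yaw":[0,0,0,0,0],"gripper":[120,120,120,120,120]}'
python3 -m creep '{"translation":[[0,0,0],[0,0,0]],"yaw":[0,0],"gripper":[120,120]}'
```

```text
time_s: 4.83
ee_pos: [0.4886, -0.0599, 0.0221]
eef_rot: [3.13, -0.002, 1.31]
force: [1.0, -0.6, 0.8]
grip_width: 0.0499
time_s: 5.0
ee_pos: [0.4892, -0.0599, 0.0231]
eef_rot: [3.129, -0.002, 1.31]
force: [0.7, 0.1, -0.1]
grip_width: 0.0499
```

```bash
python3 -m creep '{"translation":[[-1,0,-2.5],[-1,0,-2.5],[-1,0,-2.5],[-1,0,-2.5],[-1,0,-2.5]],"yaw":[0,0,0,0,0],"gripper":[120,120,255,255,255]}' 20
python3 -m creep '{"translation":[[0,0,0],[0,0,0],[0,0,0]],"yaw":[0,0,0],"gripper":[255,255,255]}'
```

```text
time_s: 5.42
ee_pos: [0.4882, -0.0599, 0.0206]
eef_rot: [3.129, -0.002, 1.31]
force: [-0.2, 0.3, 0.2]
grip_width: 0.0333
time_s: 5.67
ee_pos: [0.4882, -0.0599, 0.0206]
eef_rot: [3.129, -0.002, 1.31]
force: [-0.2, 0.2, -0.5]
grip_width: 0.0133
```

```bash
python3 - <<'E'
from station import ctrl; from h import *
c=ctrl.camera("scene"); np.savez("s2.npz",**c)
im=c["pixels"][:,:,::-1].copy()
def pr(x): return np.round(cv2.projectPoints(np.float64([x]),cv2.Rodrigues(c["R"])[0],c["t"],K(c),c["dist"])[0].ravel(),1)
print(pr([.4882,-.0599,.0016]),pr([.4882,-.0599,.04]))
s=dict(np.load("scene0.npz"));P=cloud(s)*1000
print("stone px in first scene",P[232,348],P[229,346],P[257,345])
cv2.imwrite("pics/s2.png",cv2.resize(im[170:300,270:420],None,fx=4,fy=4))
E
```

```text
[345.8 233.7] [346.3 219.7]
stone px in first scene [486.0774809  -69.14490204  12.92684187] [490.45563658 -57.45796359  12.23952423] [ 425.9623092 -128.3041553   13.560306 ]
```

View pics/s2.png

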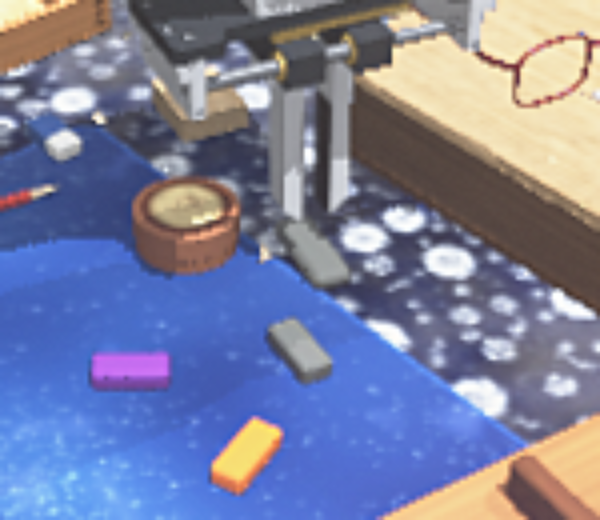

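Fingertips in the crop are at about (290,220) and (335,210), behind and above the slab's far end rather than around its middle at (315,250). I measure them by depth.

```bash
python3 - <<'E'
from station import ctrl; from h import *
s=dict(np.load("s2.npz"));P=cloud(s)*1000
for u in range(337,359,2): print(u,[np.round(P[v,u]).astype(int).tolist() for v in (195,205,212,218,221,224,228,232)])
c=ctrl.camera("scene");print(np.abs(c["depth"]-s["depth"]).max(), np.round(c["t"]-s["t"],4), ctrl.get_obs()["ee_pos"])
c0=dict(np.load("scene0.npz")); print(np.abs(c0["R"]-c["R"]).max(),np.abs(c0["t"]-c["t"]).max())
E
```

```text
337 [[471, -47, 104], [471, -48, 80], [473, -46, 60], [514, 2, -1], [506, -8, -1], [498, -18, 0], [489, -28, -2], [478, -41, 0]]
339 [[470, -55, 108], [469, -57, 85], [469, -57, 67], [469, -57, 51], [509, -12, 0], [502, -20, -1], [484, -41, 8], [483, -42, -2]]
341 [[467, -65, 115], [465, -67, 92], [468, -65, 72], [468, -65, 56], [469, -64, 48], [506, -22, -2], [486, -45, 10], [481, -52, 5]]
343 [[472, -65, 113], [472, -66, 88], [472, -66, 71], [472, -67, 56], [473, -67, 47], [473, -66, 39], [489, -49, 11], [480, -59, 10]]
345 [[476, -68, 112], [476, -68, 88], [476, -69, 70], [477, -68, 54], [478, -67, 45], [478, -67, 37], [493, -51, 10], [481, -64, 12]]
347 [[600, 64, -1], [571, 31, -3], [548, 5, 0], [533, -13, -1], [524, -23, -1], [517, -31, -1], [497, -54, 10], [485, -67, 12]]
349 [[495, -59, 101], [494, -61, 76], [495, -61, 58], [496, -60, 41], [528, -26, 0], [521, -34, -2], [500, -57, 11], [488, -70, 12]]
351 [[493, -67, 105], [493, -68, 80], [492, -70, 64], [493, -70, 48], [493, -70, 40], [525, -36, -2], [516, -46, -3], [493, -72, 11]]
353 [[495, -71, 106], [494, -73, 83], [495, -73, 64], [496, -73, 48], [497, -72, 40], [528, -40, -1], [518, -51, -2], [496, -75, 11]]
355 [[499, -73, 106], [500, -73, 81], [500, -74, 63], [502, -73, 46], [541, -32, -3], [533, -42, -2], [521, -54, -1], [511, -65, -1]]
357 [[503, -74, 105], [576, 0, 11], [567, -11, 0], [552, -27, -2], [543, -37, -1], [536, -45, -2], [525, -57, -1], [514, -69, -1]]
3.5959904 [0. 0. 0.] [ 0.48821159 -0.0599175   0.02063338]
0.0 0.0
```

By projection and by depth the fingertips are at z≈35 mm, though the reported z implies 1.6 mm: the z reading (or tool length) is about 34 mm off. xy agrees. I trust the camera and descend in guarded steps.

```bash
python3 -m creep '{"translation":[[0,0,0],[0,0,0],[0,0,-10],[0,0,-18],[0,0,-18]],"yaw":[0,0,0,0,0],"gripper":[120,120,120,120,120]}'
python3 -m creep '{"translation":[[0,0,0],[0,0,-4],[0,0,-8],[0,0,-8],[0,0,-8]],"yaw":[0,0,0,0,0],"gripper":[120,120,120,120,120]}'
python3 - <<'E'
from station import ctrl; from h import *
c=ctrl.camera("scene"); P=cloud(c)*1000
print(np.round(ctrl.get_obs()["force"],1))
cv2.imwrite("pics/s3.png",cv2.resize(c["pixels"][170:300,270:420,::-1],None,fx=4,fy=4))
E
```

```text
time_s: 6.18
ee_pos: [0.4871, -0.0597, 0.0006]
eef_rot: [3.131, -0.002, 1.31]
force: [-0.4, 0.0, -0.3]
grip_width: 0.0354
time_s: 6.6
ee_pos: [0.487, -0.0597, -0.0076]
eef_rot: [3.132, -0.002, 1.31]
force: [0.5, 0.5, -0.1]
grip_width: 0.0496
[-0.1  1.2  0.2]
```

View pics/s3.png

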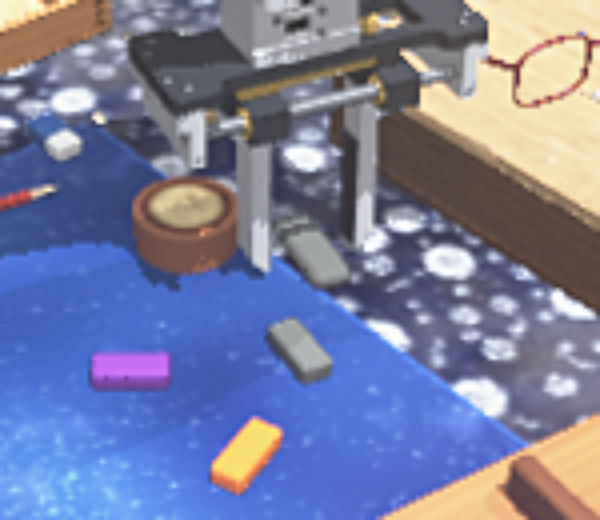

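Now the fingers straddle the slab, with tips at (258,270) and (358,247) and their mid point on it. I go 4 mm lower and close.

```bash
python3 -m creep '{"translation":[[0,0,-4],[0,0,-4],[0,0,-4],[0,0,-4],[0,0,-4]],"yaw":[0,0,0,0,0],"gripper":[120,120,160,255,255]}' 20
python3 -m creep '{"translation":[[0,0,0],[0,0,0],[0,0,0],[0,0,0]],"yaw":[0,0,0,0],"gripper":[255,255,255,255]}'
```

```text
time_s: 7.07
ee_pos: [0.4872, -0.0597, -0.0113]
eef_rot: [3.131, -0.002, 1.31]
force: [-0.1, -0.9, 1.2]
grip_width: 0.0331
time_s: 7.4
ee_pos: [0.4873, -0.0598, -0.0112]
eef_rot: [3.131, -0.002, 1.31]
force: [0.6, -0.1, 1.5]
grip_width: 0.0239
```

```bash
python3 -m creep '{"translation":[[0,0,30],[0,0,70],[0,0,90],[-20,40,90],[-40,75,90]],"yaw":[0,0,0,0,0],"gripper":[255,255,255,255,255]}'
python3 -m creep '{"translation":[[-14,38,0],[-28,76,0],[-42,114,0],[-55,152,0],[-60,165,0]],"yaw":[0.06,0.13,0.2,0.3,0.331],"gripper":[255,255,255,255,255]}'
```

```text
time_s: 7.82
ee_pos: [0.4485, 0.0137, 0.0799]
eef_rot: [3.128, -0.003, 1.307]
force: [0.2, 1.2, -1.9]
grip_width: 0.0236
time_s: 8.23
ee_pos: [0.3868, 0.182, 0.08]
eef_rot: [3.128, -0.003, 1.646]
force: [1.6, -0.7, -0.2]
grip_width: 0.0239
```

```bash
python3 -m creep '{"translation":[[-7,37,0],[-14.5,74,0],[-14.5,74,-20],[-14.5,74,-35],[-14.5,74,-35]],"yaw":[0,-0.005,-0.005,-0.005,-0.005],"gripper":[255,255,255,255,255]}'
python3 -m creep '{"translation":[[0,0,0],[0,0,0]],"yaw":[0,0],"gripper":[255,255]}'
cat > ov.py <<'E'
# overlay box outlines; usage ov.py name
import sys
from station import ctrl
from h import *
O=np.array([.4385,.2605]);a=np.radians(4.0);E=np.array([[np.cos(a),-np.sin(a)],[np.sin(a),np.cos(a)]])
def L(im,cam,pts,z,col):
    X=np.c_[pts,np.full(len(pts),z)]; q=cv2.projectPoints(X,cv2.Rodrigues(cam["R"])[0],cam["t"],K(cam),cam["dist"])[0][:,0]
    cv2.polylines(im,[np.int32(q*4*16)],True,col,1,cv2.LINE_AA,4)
def bx(x0,x1,w): return O+np.array([[x0,-w],[x1,-w],[x1,w],[x0,w]])/1000@E.T
if __name__=="__main__":
    out=[]
    for n,(u,v) in(("top",(190,175)),("scene",(200,135))):
        cam=ctrl.camera(n); np.savez(f"last_{n}.npz",**cam)
        im=cv2.resize(cam["pixels"][:,:,::-1],None,fx=4,fy=4,interpolation=cv2.INTER_CUBIC)
        w=75 if n=="top" else 120
        out.append(im[v*4:v*4+440,u*4:(u+w)*4])
    cv2.imwrite(f"pics/{sys.argv[1]}.png",np.hstack(out))
E
python3 ov.py s4
```

```text
time_s: 8.65
ee_pos: [0.3707, 0.2557, 0.0427]
eef_rot: [3.132, -0.001, 1.642]
force: [0.3, 0.3, -1.3]
grip_width: 0.024
time_s: 8.82
ee_pos: [0.3707, 0.2555, 0.043]
eef_rot: [3.132, -0.001, 1.642]
force: [0.5, 0.8, -0.8]
grip_width: 0.0239
```

View pics/s4.png

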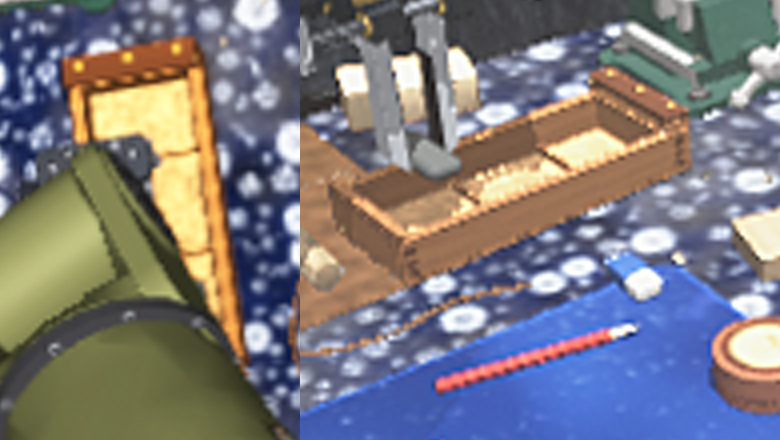

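The slab is held level over the long compartment (430,158). I lower it.

```bash
python3 -m creep '{"translation":[[1,0.5,-15],[1,0.5,-30],[1,0.5,-40],[1,0.5,-45],[1,0.5,-46]],"yaw":[0,0,0,0,0],"gripper":[255,255,255,255,255]}'
python3 -m creep '{"translation":[[0,0,-1],[0,0,-2],[0,0,-2]],"yaw":[0,0,0],"gripper":[255,255,255]}'
```

```text
time_s: 9.33
ee_pos: [0.372, 0.2559, -0.003]
eef_rot: [3.132, -0.001, 1.641]
force: [0.3, 0.0, 0.0]
grip_width: 0.0238
time_s: 9.58
ee_pos: [0.3723, 0.256, -0.0045]
eef_rot: [3.131, -0.002, 1.641]
force: [0.4, -0.4, 0.0]
grip_width: 0.0237
```

```bash
python3 -m creep '{"translation":[[0,0,-2],[0,0,-2],[0,0,-2],[0,0,-2],[0,0,-2]],"yaw":[0,0,0,0,0],"gripper":[240,163,163,163,163]}'
python3 -m creep '{"translation":[[0,0,2],[0,0,2],[0,0,30],[0,0,60],[0,0,80]],"yaw":[0,0,0,0,0],"gripper":[163,163,163,163,163]}'
python3 -m creep '{"translation":[[15,-40,10],[30,-80,10],[45,-120,10],[60,-160,10],[69,-195,10]],"yaw":[0,0,0,0,0],"gripper":[60,30,0,0,0]}'
```

```text
time_s: 10.0
ee_pos: [0.3724, 0.2561, -0.0064]
eef_rot: [3.131, -0.002, 1.641]
force: [-0.0, 0.2, -0.3]
grip_width: 0.0337
time_s: 10.42
ee_pos: [0.3728, 0.2563, 0.0758]
eef_rot: [3.13, -0.002, 1.641]
force: [0.0, -0.1, 0.1]
grip_width: 0.0343
time_s: 10.83
ee_pos: [0.4424, 0.0596, 0.0862]
eef_rot: [3.129, -0.002, 1.642]
force: [0.6, 0.7, 0.2]
grip_width: 0.064
```

```bash
python3 -m creep '{"translation":[[0,-34,0],[0,-67.5,-20],[0,-67.5,-46],[0,-67.5,-46],[0,-67.5,-46]],"yaw":[0,0,0,0,0],"gripper":[0,0,0,0,0]}'
python3 - <<'E'
from ov import *
c=ctrl.camera("top");P=cloud(c);H=cv2.cvtColor(c["pixels"],cv2.COLOR_RGB2HSV).astype(int)
m=np.zeros((400,640),bool);m[210:275,205:255]=1
g=comp(m&(H[...,1]<60)&(H[...,2]<225)&(H[...,2]>80)&(P[...,2]<.03))
r=rect(c,g,.017);print(r,np.median(P[...,2][g]),E.T@(r[:2]-O*1000))
cv2.imwrite("pics/s5.png",np.hstack([cv2.resize(c["pixels"][165:285,190:290,::-1],None,fx=4,fy=4),cv2.resize(ctrl.camera("scene")["pixels"][150:270,270:370,::-1],None,fx=4,fy=4)]))
E
```

```text
time_s: 11.25
ee_pos: [0.4418, -0.0078, 0.04]
eef_rot: [3.131, -0.003, 1.641]
force: [0.2, 0.0, 0.7]
grip_width: 0.0934
[371.  252.9  58.   21.3 -86.2] 0.018251138882039785 [-67.86572259  -2.8729248 ]
```

View pics/s5.png

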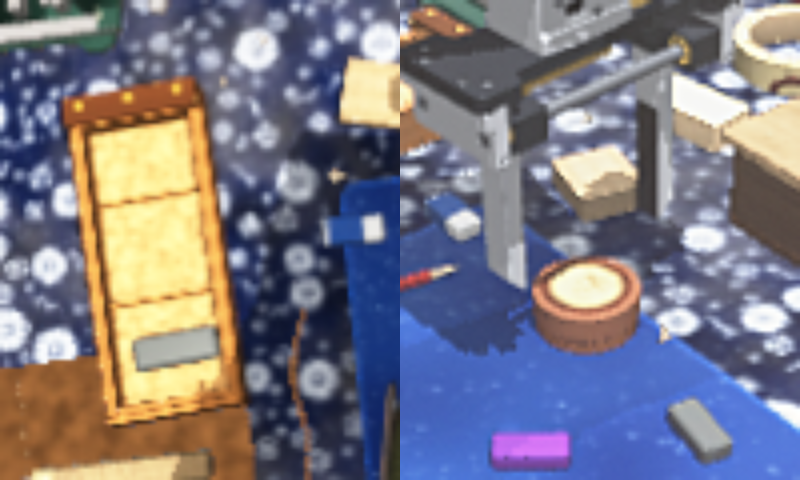

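The long slip lies flat at box (-68,-3), seen at (175,348); the fingers straddle the tin. I descend and grip it by its upper part.

```bash
python3 -m creep '{"translation":[[0.5,0,-15],[0.5,0,-28],[0.5,0,-35],[0.5,0,-39],[0.5,0,-39]],"yaw":[0,0,0,0,0],"gripper":[0,0,0,0,0]}'
python3 -m creep '{"translation":[[0,0,0],[0,0,0],[0,0,0],[0,0,0],[0,0,0]],"yaw":[0,0,0,0,0],"gripper":[40,80,130,200,255]}' 20
python3 -m creep '{"translation":[[0,0,0],[0,0,0],[0,0,0],[0,0,2],[0,0,3]],"yaw":[0,0,0,0,0],"gripper":[255,255,255,255,255]}' 20
```

```text
time_s: 11.77
ee_pos: [0.4435, -0.0067, 0.0024]
eef_rot: [3.128, -0.002, 1.644]
force: [0.1, 0.3, 0.8]
grip_width: 0.0942
time_s: 12.18
ee_pos: [0.4437, -0.0068, 0.0027]
eef_rot: [3.127, -0.002, 1.644]
force: [-0.5, -0.7, -0.4]
grip_width: 0.064
time_s: 12.6
ee_pos: [0.4437, -0.0067, 0.0059]
eef_rot: [3.127, -0.002, 1.644]
force: [-0.8, -0.3, -2.1]
grip_width: 0.0592
```

```bash
python3 -m creep '{"translation":[[0,0,30],[0,0,65],[0,20,80],[0,55,80],[0,95,80]],"yaw":[0,0,0,0,0],"gripper":[255,255,255,255,255]}'
python3 -m creep '{"translation":[[0,40,0],[0,80,0],[0,120,0],[0,155,0],[0,170,0]],"yaw":[0,0,0,0,0],"gripper":[255,255,255,255,255]}'
python3 -m creep '{"translation":[[0,0,-10],[0,0,-20],[0,0,-25],[0,0,-25]],"yaw":[0,0,0,0],"gripper":[255,255,255,255]}'
```

```text
time_s: 13.02
ee_pos: [0.4442, 0.0886, 0.0872]
eef_rot: [3.125, -0.002, 1.641]
force: [1.2, 0.2, -1.4]
grip_width: 0.0586
time_s: 13.43
ee_pos: [0.4437, 0.2622, 0.0874]
eef_rot: [3.124, -0.003, 1.644]
force: [0.5, -0.4, -0.7]
grip_width: 0.0594
time_s: 13.77
ee_pos: [0.443, 0.2606, 0.0606]
eef_rot: [3.127, -0.001, 1.642]
force: [-0.4, 0.2, -1.9]
grip_width: 0.0593
```

```bash
python3 -m creep '{"translation":[[1,0.3,-15],[1,0.3,-28],[1,0.3,-38],[1,0.3,-43],[1,0.3,-43]],"yaw":[0,0,0,0,0],"gripper":[255,255,255,255,255]}'
python3 -m creep '{"translation":[[0,0,-2],[0,0,-4],[0,0,-6]],"yaw":[0,0,0],"gripper":[255,255,255]}'
```

```text
time_s: 14.18
ee_pos: [0.4437, 0.2602, 0.0168]
eef_rot: [3.128, -0.001, 1.641]
force: [-0.6, 0.0, -1.2]
grip_width: 0.0594
time_s: 14.43
ee_pos: [0.444, 0.2602, 0.0111]
eef_rot: [3.128, -0.001, 1.641]
force: [-0.1, 0.8, -0.1]
grip_width: 0.059
```

```bash
python3 -m creep '{"translation":[[0,0,-1],[0,0,-2],[0,0,-2]],"yaw":[0,0,0],"gripper":[255,255,255]}'
```

```text
time_s: 14.68
ee_pos: [0.444, 0.2603, 0.0091]
eef_rot: [3.128, -0.001, 1.641]
force: [0.3, -0.5, -0.7]
grip_width: 0.0592
```

```bash
python3 -m creep '{"translation":[[0,0,-1],[0,0,-1],[0,0,-1],[0,0,-1],[0,0,-1]],"yaw":[0,0,0,0,0],"gripper":[255,80,60,50,50]}'
python3 -m creep '{"translation":[[0,0,0],[0,0,25],[0,0,60],[0,0,85],[0,-30,85]],"yaw":[0,0,0,0,0],"gripper":[40,40,40,60,90]}'
python3 -m creep '{"translation":[[0,-40,0],[-2,-80,0],[-5,-120,0],[-10,-160,0],[-10,-200,0]],"yaw":[-0.05,-0.1,-0.15,-0.2,-0.227],"gripper":[120,120,120,120,120]}'
```

```text
time_s: 15.1
ee_pos: [0.4441, 0.2603, 0.0082]
eef_rot: [3.127, -0.001, 1.641]
force: [-0.2, 0.3, 0.3]
grip_width: 0.0752
time_s: 15.52
ee_pos: [0.4463, 0.2335, 0.0982]
eef_rot: [3.12, -0.005, 1.644]
force: [1.6, -0.8, -0.4]
grip_width: 0.0691
time_s: 15.93
ee_pos: [0.4353, 0.0319, 0.0984]
eef_rot: [3.119, -0.005, 1.415]
force: [0.1, -0.1, 0.0]
grip_width: 0.0497
```

```bash
python3 -m creep '{"translation":[[-2,-40,0],[-4,-80,0],[-6,-120,-20],[-8,-153,-50],[-8,-153,-75]],"yaw":[0.015,0.015,0.015,0.015,0.015],"gripper":[120,120,120,120,120]}'
python3 - <<'E'
from ov import *
c=ctrl.camera("top");P=cloud(c);H=cv2.cvtColor(c["pixels"],cv2.COLOR_RGB2HSV).astype(int)
m=np.zeros((400,640),bool);m[200:260,205:255]=1
g=comp(m&(P[...,2]>.024)&(P[...,2]<.04)&(H[...,1]<80),(229,226)); r=rect(c,g,.031);print("tinlid",r,np.median(P[...,2][g]),E.T@(r[:2]-O*1000))
s=ctrl.camera("scene")
A=cv2.resize(c["pixels"][165:285,190:290,::-1],None,fx=4,fy=4)
cv2.imwrite("pics/s6.png",np.hstack([A,cv2.resize(s["pixels"][180:300,290:390,::-1],None,fx=4,fy=4)]))
E
```

```text
time_s: 16.35
ee_pos: [0.4277, -0.1252, 0.0234]
eef_rot: [3.116, -0.003, 1.427]
force: [0.1, 0.5, -0.6]
grip_width: 0.0497
tinlid [443.6 260.1  33.4  33.   -4.4] 0.033085687321287714 [ 5.05967407 -0.75478364]
```

View pics/s6.png

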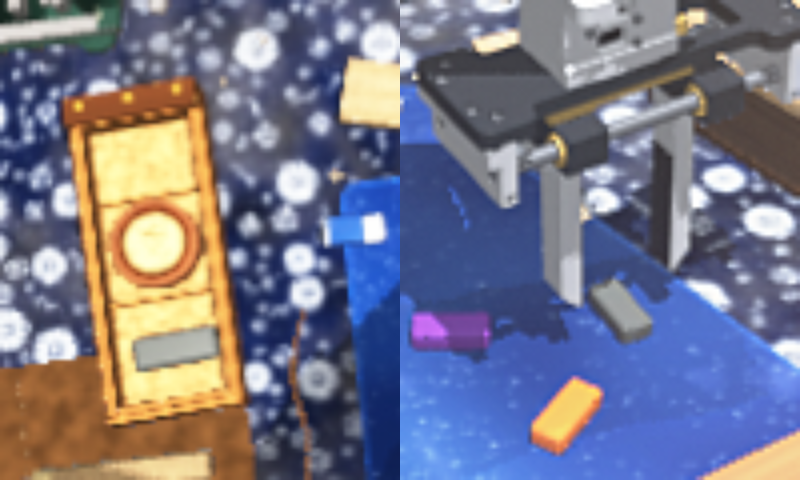

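The tin stands centred in the middle compartment at (155,242), and the grey short slip at (622,308) lies between the fingers. I descend.

```bash
python3 -m creep '{"translation":[[0,4,-12],[0,4,-24],[0,4,-32],[0,4,-34],[0,4,-34]],"yaw":[0,0,0,0,0],"gripper":[120,120,120,120,120]}'
python3 -m creep '{"translation":[[0,0,-1],[0,0,-1],[0,0,-1],[0,0,-1],[0,0,-1]],"yaw":[0,0,0,0,0],"gripper":[160,255,255,255,255]}' 20
python3 -m creep '{"translation":[[0,0,0],[0,0,0],[0,0,0],[0,0,0]],"yaw":[0,0,0,0],"gripper":[255,255,255,255]}'
```

```text
time_s: 16.87
ee_pos: [0.4253, -0.1168, -0.0127]
eef_rot: [3.126, -0.006, 1.428]
force: [-0.8, -0.2, -0.1]
grip_width: 0.0498
time_s: 17.28
ee_pos: [0.4244, -0.1165, -0.0133]
eef_rot: [3.128, -0.007, 1.428]
force: [-9.1, 2.0, 12.3]
grip_width: 0.0199
time_s: 17.62
ee_pos: [0.4246, -0.1165, -0.0131]
eef_rot: [3.128, -0.006, 1.428]
force: [-0.4, 0.1, 2.8]
grip_width: 0.018
```

```bash
python3 -m creep '{"translation":[[0,0,30],[0,0,70],[0,0,95],[10,30,95],[20,60,95]],"yaw":[0,0,0.1,0.22,0.33],"gripper":[255,255,255,255,255]}'
python3 -m creep '{"translation":[[8,39,0],[16,78,0],[24,117,0],[32,156,0],[36,180,0]],"yaw":[0.12,0.24,0.36,0.48,0.6],"gripper":[255,255,255,255,255]}'
python3 -m creep '{"translation":[[5,30,0],[10,60,0],[15,90,0],[20,120,0],[20,135,0]],"yaw":[0.12,0.24,0.36,0.48,0.6],"gripper":[255,255,255,255,255]}'
```

```text
time_s: 18.03
ee_pos: [0.4456, -0.0567, 0.0836]
eef_rot: [3.124, -0.005, 1.761]
force: [-0.1, -0.4, -0.5]
grip_width: 0.0178
time_s: 18.45
ee_pos: [0.4818, 0.1266, 0.0836]
eef_rot: [3.124, -0.005, 2.369]
force: [0.0, 0.1, -0.5]
grip_width: 0.018
time_s: 18.87
ee_pos: [0.502, 0.2644, 0.0834]
eef_rot: [3.123, -0.005, 2.976]
force: [-0.2, -0.3, -0.4]
grip_width: 0.0177
```

```bash
python3 -m creep '{"translation":[[-0.7,0.5,0],[-0.7,0.5,-15],[-0.7,0.5,-30],[-0.7,0.5,-40],[-0.7,0.5,-40]],"yaw":[0.12,0.235,0.235,0.235,0.235],"gripper":[255,255,255,255,255]}'
python3 - <<'E'
from station import ctrl; from h import *
s=ctrl.camera("scene"); c=ctrl.camera("top")
cv2.imwrite("pics/s7.png",np.hstack([cv2.resize(c["pixels"][165:285,190:290,::-1],None,fx=4,fy=4),cv2.resize(s["pixels"][110:230,210:310,::-1],None,fx=4,fy=4)]))
E
```

```text
time_s: 19.28
ee_pos: [0.5003, 0.2645, 0.0412]
eef_rot: [3.124, -0.008, -3.073]
force: [-0.4, -0.4, -1.0]
grip_width: 0.0178
```

View pics/s7.png

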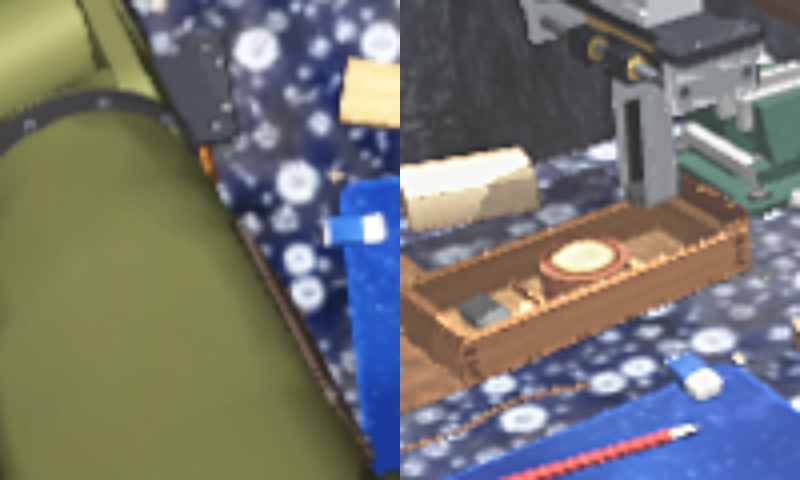

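```bash
python3 -m creep '{"translation":[[0.5,0.4,-15],[0.5,0.4,-30],[0.5,0.4,-38],[0.5,0.4,-43],[0.5,0.4,-44]],"yaw":[0,0,0,0,0],"gripper":[255,255,255,255,255]}'
python3 -m creep '{"translation":[[0,0,-1],[0,0,-2],[0,0,-3],[0,0,-3]],"yaw":[0,0,0,0],"gripper":[255,255,255,255]}'
```

```text
time_s: 19.8
ee_pos: [0.5019, 0.2652, -0.0006]
eef_rot: [3.123, -0.005, -3.073]
force: [-0.1, -0.2, -0.2]
grip_width: 0.0181
time_s: 20.13
ee_pos: [0.502, 0.2653, -0.0033]
eef_rot: [3.123, -0.005, -3.073]
force: [-0.4, -0.4, -1.1]
grip_width: 0.018
```

```bash
python3 -m creep '{"translation":[[0,0,-2],[0,0,-4],[0,0,-4]],"yaw":[0,0,0],"gripper":[255,255,255]}'
python3 -m creep '{"translation":[[0,0,0],[0,0,0],[0,0,0],[0,0,0],[0,0,0]],"yaw":[0,0,0,0,0],"gripper":[240,180,150,150,150]}'
python3 -m creep '{"translation":[[0,0,0],[0,0,20],[0,0,55],[0,0,90],[0,0,110]],"yaw":[0,0,0,0,0],"gripper":[150,150,150,150,150]}'
```

```text
time_s: 20.38
ee_pos: [0.5018, 0.2652, -0.0077]
eef_rot: [3.123, -0.005, -3.073]
force: [-0.3, -0.0, -0.1]
grip_width: 0.0178
time_s: 20.8
ee_pos: [0.5019, 0.2652, -0.0076]
eef_rot: [3.123, -0.005, -3.073]
force: [-0.5, -0.6, -0.1]
grip_width: 0.0378
time_s: 21.22
ee_pos: [0.5027, 0.2656, 0.106]
eef_rot: [3.122, -0.002, -3.073]
force: [1.0, 0.7, 0.1]
grip_width: 0.0388
```

```bash
python3 -m creep '{"translation":[[-5,-40,0],[-10,-80,0],[-15,-120,0],[-20,-160,0],[-25,-195,0]],"yaw":[-0.04,-0.08,-0.12,-0.17,-0.21],"gripper":[80,70,65,65,65]}'
python3 -m creep '{"translation":[[-5,-40,0],[-10,-80,0],[-15,-120,0],[-20,-160,0],[-25,-195,0]],"yaw":[0,0,0,0,0],"gripper":[65,65,65,65,65]}'
python3 -m creep '{"translation":[[-5,-40,0],[-10,-80,0],[-15,-120,0],[-18,-156,0],[-18,-156,0]],"yaw":[0,0,0,0,0],"gripper":[65,65,65,65,65]}'
```

```text
time_s: 21.63
ee_pos: [0.4771, 0.0686, 0.1062]
eef_rot: [3.122, -0.002, 2.997]
force: [1.0, 0.3, 0.8]
grip_width: 0.0679
time_s: 22.05
ee_pos: [0.4515, -0.1287, 0.1065]
eef_rot: [3.122, -0.001, 2.997]
force: [0.9, 0.4, -0.4]
grip_width: 0.0702
time_s: 22.47
ee_pos: [0.4326, -0.2897, 0.1066]
eef_rot: [3.124, -0.0, 2.993]
force: [0.8, 0.6, 0.2]
grip_width: 0.0699
```

```bash
python3 -m creep '{"translation":[[2,7.7,-25],[2,7.7,-60],[2,7.7,-72],[2,7.7,-72],[2,7.7,-72]],"yaw":[0,0,0,0,0],"gripper":[65,65,65,65,65]}'
python3 - <<'E'
from ov import *
c=ctrl.camera("top");P=cloud(c);H=cv2.cvtColor(c["pixels"],cv2.COLOR_RGB2HSV).astype(int)
m=np.zeros((400,640),bool);m[190:222,208:250]=1
g=comp(m&(H[...,1]<60)&(H[...,2]<225)&(H[...,2]>80)&(P[...,2]<.03))
r=rect(c,g,.017);print(r,np.median(P[...,2][g]),E.T@(r[:2]-O*1000))
s=ctrl.camera("scene")
cv2.imwrite("pics/s8.png",np.hstack([cv2.resize(c["pixels"][165:285,190:290,::-1],None,fx=4,fy=4),cv2.resize(s["pixels"][220:340,360:460,::-1],None,fx=4,fy=4)]))
E
```

```text
time_s: 22.88
ee_pos: [0.4346, -0.2817, 0.0347]
eef_rot: [3.123, -0.001, 2.993]
force: [-0.1, -0.6, -0.7]
grip_width: 0.0701
[513.4 208.7  51.9  19.7  -4.7] -0.00011054148113226646 [ 71.10416202 -56.89857769]
```

View pics/s8.png

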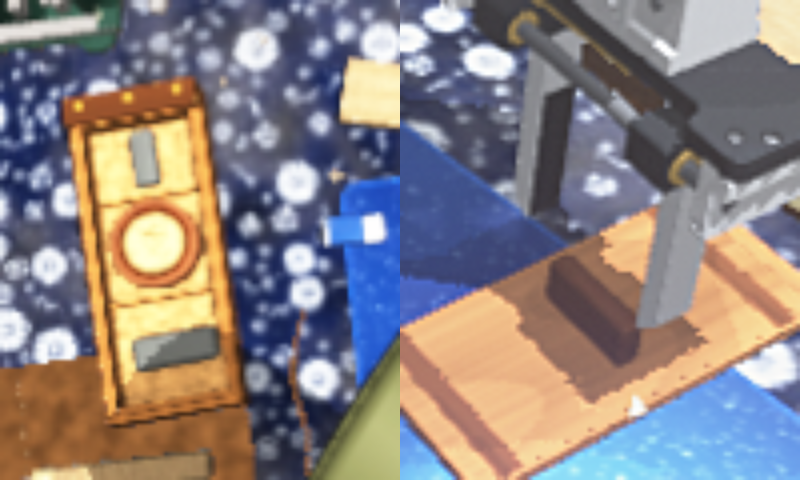

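The short slip lies flat in the short compartment at (145,158); all three are packed. The fingers straddle the pull at (593,305). I descend and grip lightly so the lid can pivot in the jaws.

```bash
python3 -m creep '{"translation":[[0,0,-15],[0,0,-27],[0,0,-33],[0,0,-34],[0,0,-34]],"yaw":[0,0,0,0,0],"gripper":[65,65,65,65,65]}'
python3 -m creep '{"translation":[[0,0,0],[0,0,0],[0,0,0],[0,0,0],[0,0,0]],"yaw":[0,0,0,0,0],"gripper":[100,140,200,255,255]}' 8
python3 -m creep '{"translation":[[0,0,0],[0,0,0],[0,0,5],[0,0,15],[0,0,15]],"yaw":[0,0,0,0,0],"gripper":[255,255,255,255,255]}'
```

```text
time_s: 23.4
ee_pos: [0.4352, -0.2822, 0.0019]
eef_rot: [3.124, 0.001, 2.993]
force: [-0.2, -0.1, 0.3]
grip_width: 0.07
time_s: 23.82
ee_pos: [0.4354, -0.2824, 0.0023]
eef_rot: [3.125, 0.002, 2.993]
force: [-0.9, -0.6, 3.2]
grip_width: 0.0503
time_s: 24.23
ee_pos: [0.4361, -0.2829, 0.0192]
eef_rot: [3.126, 0.004, 2.993]
force: [0.2, -0.6, -0.4]
grip_width: 0.0503
```

```bash
python3 -m creep '{"translation":[[0,0,25],[0,0,55],[0,10,75],[-1,40,75],[-2,75,75]],"yaw":[0,0,0,0,0],"gripper":[255,255,255,255,255]}'
python3 - <<'E'
from h import *; from station import ctrl
c=ctrl.camera("scene"); P=cloud(c)*1000; H=cv2.cvtColor(c["pixels"],cv2.COLOR_RGB2HSV).astype(int)
m=(P[...,2]>55)&(P[...,2]<130)&(H[...,0]<25)&(H[...,1]>90)&(P[...,1]>-280)&(P[...,1]<-120)&(P[...,0]<560)&(P[...,0]>320)
m=comp(m); q=P[m]; b=q[(q[:,2]<np.median(q[:,2])+12)]
A=np.c_[b[:,:2],np.ones(len(b))]; k=np.linalg.lstsq(A,b[:,2],rcond=None)[0]
print(len(b),b.min(0),b.max(0),"slopes",k[:2],"z at centre",np.median(b[:,2]))
E
```

```text
time_s: 24.65
ee_pos: [0.4345, -0.2083, 0.0957]
eef_rot: [3.127, 0.007, 2.991]
force: [0.7, 1.6, -1.3]
grip_width: 0.0499
2824 [ 334.44811493 -267.34893638   93.9010405 ] [ 545.25929465 -160.93957343  112.45445177] slopes [0.00134625 0.01337924] z at centre 102.20017273315253
```

The lid is held level at the expected height. I carry it to the box.

```bash
python3 -m creep '{"translation":[[-2,40,0],[-4,80,0],[-6,120,0],[-8,160,0],[-10,190,0]],"yaw":[0.04,0.09,0.14,0.19,0.22],"gripper":[255,255,255,255,255]}'
python3 -m creep '{"translation":[[-2,40,0],[-4,80,0],[-6,120,0],[-8,160,0],[-10,190,0]],"yaw":[0,0,0,0,0],"gripper":[255,255,255,255,255]}'
python3 -m creep '{"translation":[[0,30,0],[0,60,0],[0,80,0],[0,86,0],[0,86,0]],"yaw":[0,0,0,0,0],"gripper":[255,255,255,255,255]}'
python3 -m creep '{"translation":[[0,0,-10],[0,0,-20],[0,0,-25],[0,0,-25]],"yaw":[0,0,0,0],"gripper":[255,255,255,255]}'
```

```text
time_s: 25.12
ee_pos: [0.423, -0.0102, 0.0952]
eef_rot: [3.125, 0.005, -3.067]
force: [0.9, -0.1, -0.9]
grip_width: 0.0502
time_s: 25.53
ee_pos: [0.4125, 0.1825, 0.0957]
eef_rot: [3.124, 0.005, -3.066]
force: [0.5, -1.1, -1.2]
grip_width: 0.0499
time_s: 25.95
ee_pos: [0.4123, 0.2694, 0.0957]
eef_rot: [3.124, 0.006, -3.064]
force: [0.3, 0.1, -1.4]
grip_width: 0.0496
time_s: 26.28
ee_pos: [0.4117, 0.2681, 0.069]
eef_rot: [3.125, 0.003, -3.065]
force: [0.9, 0.1, -1.2]
grip_width: 0.0497
```

```bash
python3 -m creep '{"translation":[[1,-5,-5],[2.5,-9.3,-12],[2.5,-9.3,-15],[2.5,-9.3,-15],[2.5,-9.3,-15]],"yaw":[-0.007,-0.007,-0.007,-0.007,-0.007],"gripper":[255,255,255,255,255]}'
cat > lid.py <<'E'
from ov import *
c=ctrl.camera("scene"); P=cloud(c)*1000; H=cv2.cvtColor(c["pixels"],cv2.COLOR_RGB2HSV).astype(int)
B=(P[...,:2]-O*1000)@E   # box frame xy
z0=float(sys.argv[2]); m=(np.abs(P[...,2]-z0)<9)&(H[...,0]<25)&(H[...,1]>60)&(np.abs(B[...,1])<60)&(B[...,0]>-150)&(B[...,0]<100)
m=comp(m); b=np.c_[B[m],P[...,2][m]]
k=b[(np.abs(b[:,1])<30)]
A=np.c_[b[:,:2],np.ones(len(b))]; f=np.linalg.lstsq(A,b[:,2],rcond=None)[0]
print(len(b),"x range",np.percentile(b[:,0],[.3,99.7]),"y range",np.percentile(b[:,1],[.5,99.5]),"slopes",np.round(f[:2],4),"z at pull",f[2]-20*f[0], "rect at z0",rect(c,m,z0/1000), E.T@(rect(c,m,z0/1000)[:2]-O*1000))
im=cv2.resize(c["pixels"][110:230,200:320,::-1],None,fx=5,fy=5,interpolation=cv2.INTER_CUBIC); cv2.imwrite(f"pics/{sys.argv[1]}.png",im)
E
python3 lid.py l1 60
```

```text
time_s: 26.7
ee_pos: [0.4142, 0.2587, 0.054]
eef_rot: [3.125, 0.003, -3.072]
force: [-0.3, -0.1, -2.1]
grip_width: 0.0497
1288 x range [-120.34154391   84.19176692] y range [-48.50384991  41.45607242] slopes [-0.001   0.0207] z at pull 59.87340270228847 rect at z0 [417.6 251.8 205.8  98.9   5. ] [-21.45596997  -7.22089694]
```

View pics/l1.png

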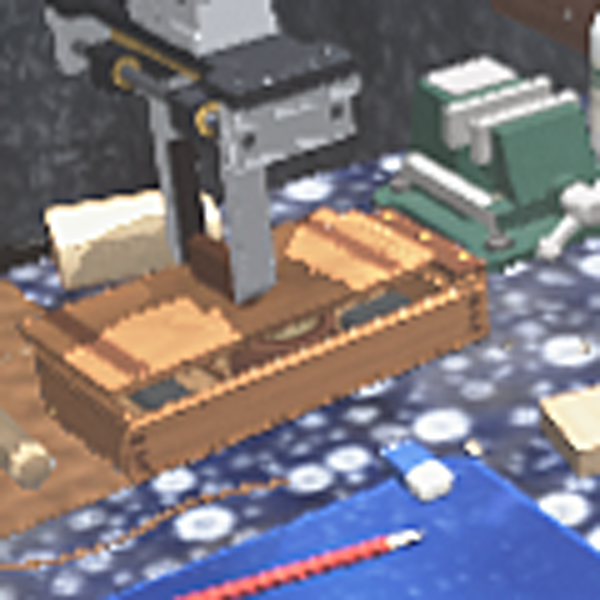

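The lid hovers level with its ends at box x -120 and 84, so the tongue tip clears the lip edge (92.5) by about 8 mm. I lower it so the -x end rests on the raised edge and it tilts, tongue low.

```bash
python3 -m creep '{"translation":[[0,0,-4],[0,0,-8],[0,0,-11],[0,0,-12],[0,0,-12]],"yaw":[0,0,0,0,0],"gripper":[255,255,255,255,255]}'
python3 -m creep '{"translation":[[0,0,-1],[0,0,-1],[0,0,-1]],"yaw":[0,0,0],"gripper":[255,255,255]}'
python3 -m creep '{"translation":[[0,0,-1],[0,0,-1],[0,0,-1]],"yaw":[0,0,0],"gripper":[255,255,255]}'
python3 lid.py l2 47
```

```text
time_s: 27.17
ee_pos: [0.4141, 0.2589, 0.0418]
eef_rot: [3.125, 0.003, -3.072]
force: [0.7, -0.0, -1.6]
grip_width: 0.0502
time_s: 27.42
ee_pos: [0.4141, 0.2589, 0.0408]
eef_rot: [3.125, 0.003, -3.072]
force: [-0.4, 0.8, -0.8]
grip_width: 0.05
time_s: 27.67
ee_pos: [0.4142, 0.2589, 0.0399]
eef_rot: [3.125, 0.003, -3.072]
force: [-0.3, 0.6, -0.5]
grip_width: 0.05
1274 x range [-120.72906021   84.7453011 ] y range [-49.46800705  42.01904137] slopes [-0.0151  0.0181] z at pull 45.756867671551696 rect at z0 [416.  250.4 203.2  99.4   4. ] [-23.14973152  -8.50587625]
```

It pivots as planned (slope -0.015). One millimetre lower, then I slide it along the box's +x.

```bash
python3 -m creep '{"translation":[[0,0,-1],[0,0,-1],[0,0,-1]],"yaw":[0,0,0],"gripper":[255,255,255]}'
python3 -m creep '{"translation":[[2,0.1,0],[4,0.3,0],[6,0.4,0],[8,0.6,0],[8,0.6,0]],"yaw":[0,0,0,0,0],"gripper":[255,255,255,255,255]}'
python3 lid.py l3 46
```

```text
time_s: 27.97
ee_pos: [0.4142, 0.2589, 0.0389]
eef_rot: [3.125, 0.003, -3.072]
force: [0.1, 0.9, -1.2]
grip_width: 0.0498
time_s: 28.38
ee_pos: [0.4226, 0.2595, 0.0389]
eef_rot: [3.125, 0.003, -3.072]
force: [0.3, -0.3, -0.6]
grip_width: 0.0497
1349 x range [-112.39297079   99.06454939] y range [-49.13242041  40.77677316] slopes [-0.0152  0.0205] z at pull 45.029373420200635 rect at z0 [431.8 250.7 222.6 105.2   4.1] [-7.36729258 -9.30875932]
```

```bash
python3 -m creep '{"translation":[[1,0,0],[2,0.1,0],[3,0.2,0],[3,0.2,0]],"yaw":[0,0,0,0],"gripper":[255,255,255,255]}'
python3 -m creep '{"translation":[[1,0,0],[2,0.1,0],[3,0.2,0],[5,0.4,0],[5,0.4,0]],"yaw":[0,0,0,0,0],"gripper":[255,255,255,255,255]}'
python3 lid.py l4 45
```

```text
time_s: 28.77
ee_pos: [0.4255, 0.2597, 0.0388]
eef_rot: [3.125, 0.003, -3.072]
force: [-0.4, -0.5, -0.5]
grip_width: 0.0502
time_s: 29.18
ee_pos: [0.4308, 0.2601, 0.0388]
eef_rot: [3.125, 0.003, -3.072]
force: [-0.2, -0.3, -1.0]
grip_width: 0.0499
1353 x range [-113.06462202   98.84452603] y range [-48.90495431  42.23355744] slopes [-0.005   0.0196] z at pull 44.82508815977787 rect at z0 [430.9 252.3 222.7 106.3   3.9] [-8.15348987 -7.64987601]
```

```bash
python3 -m creep '{"translation":[[0,0,-1],[0,0,-2],[0,0,-2],[0,0,-2]],"yaw":[0,0,0,0],"gripper":[255,255,255,255]}'
python3 -m creep '{"translation":[[0,0,-1],[0,0,-1.5],[0,0,-1.5]],"yaw":[0,0,0],"gripper":[255,255,255]}'
python3 lid.py l5 42
```

```text
time_s: 29.57
ee_pos: [0.4306, 0.2601, 0.0367]
eef_rot: [3.125, 0.003, -3.072]
force: [0.7, -0.1, -1.3]
grip_width: 0.0499
time_s: 29.82
ee_pos: [0.4307, 0.2602, 0.0355]
eef_rot: [3.125, 0.003, -3.072]
force: [-1.4, 0.1, 2.4]
grip_width: 0.0503
1445 x range [-113.12835391   99.45317131] y range [-49.34444256  42.68966616] slopes [0.01  0.027] z at pull 41.22798444927036 rect at z0 [432.6 250.3 230.3 108.9   6.9] [-6.59714393 -9.76359012]
```

View pics/l5.png

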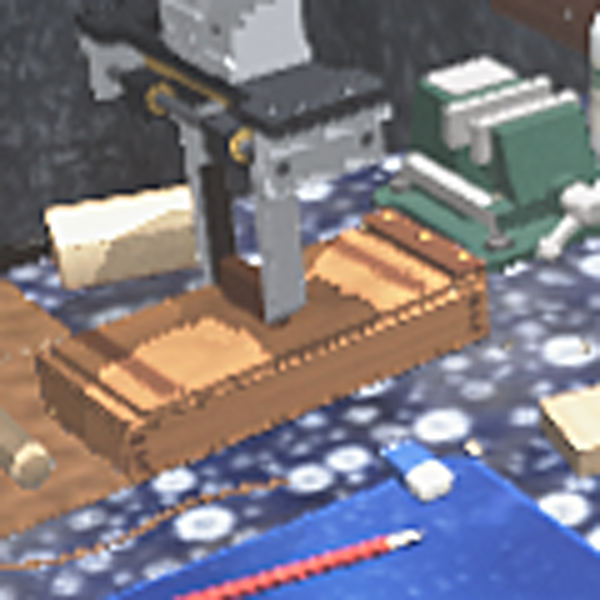

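The lid looks seated: tongue under the lip at (410,240), rear end inside the raised edge at (90,380). I release, rise and check.

```bash
python3 -m creep '{"translation":[[0,0,0],[0,0,0],[0,0,0],[0,0,0],[0,0,0]],"yaw":[0,0,0,0,0],"gripper":[200,120,80,65,65]}'
python3 -m creep '{"translation":[[0,0,5],[0,0,30],[0,0,65],[0,-20,90],[0,-60,90]],"yaw":[0,0,0,0,0],"gripper":[65,65,65,65,65]}'
python3 -m creep '{"translation":[[0,-40,0],[0,-80,0],[0,-120,0],[0,-160,0],[0,-200,0]],"yaw":[0,0,0,0,0],"gripper":[65,65,65,65,65]}'
python3 - <<'E'
from ov import *
for i in range(2):
  c=ctrl.camera("top");P=cloud(c)*1000;B=(P[...,:2]-O*1000)@E;H=cv2.cvtColor(c["pixels"],cv2.COLOR_RGB2HSV).astype(int)
  m=comp((P[...,2]>52)&(P[...,2]<85)&(np.abs(B[...,1])<40)&(np.abs(B[...,0]+8)<40))
  r=rect(c,m,.065);print("pull",r,E.T@(r[:2]-O*1000),"top z",np.median(P[...,2][m]))
  m=(np.abs(B[...,0])<85)&(np.abs(B[...,0]+8)>20)&(np.abs(B[...,1])<36)&(P[...,2]>10)&(P[...,2]<70)
  b=np.c_[B[m],P[...,2][m]]; f=np.linalg.lstsq(np.c_[b[:,:2],np.ones(len(b))],b[:,2],rcond=None)[0]
  print("board z",f[2]-8*f[0],"slopes",np.round(f[:2],4))
s=ctrl.camera("scene");P=cloud(s)*1000;B=(P[...,:2]-O*1000)@E
m=(np.abs(B[...,0])<80)&(np.abs(B[...,0]+8)>25)&(np.abs(B[...,1])<36)&(P[...,2]>10)&(P[...,2]<60)
b=np.c_[B[m],P[...,2][m]]; f=np.linalg.lstsq(np.c_[b[:,:2],np.ones(len(b))],b[:,2],rcond=None)[0];print("scene z",f[2]-8*f[0],np.round(f[:2],4))
cv2.imwrite("pics/fin.png",np.hstack([cv2.resize(c["pixels"][165:285,190:290,::-1],None,fx=4,fy=4),cv2.resize(s["pixels"][130:250,200:300,::-1],None,fx=4,fy=4)]))
E
```

```text
time_s: 30.28
ee_pos: [0.4307, 0.2602, 0.0354]
eef_rot: [3.125, 0.003, -3.072]
force: [-0.3, -0.2, -0.3]
grip_width: 0.0666
time_s: 30.7
ee_pos: [0.4326, 0.2023, 0.1304]
eef_rot: [3.123, 0.011, -3.069]
force: [1.2, -0.6, 0.8]
grip_width: 0.0697
time_s: 31.12
ee_pos: [0.4323, 0.0005, 0.1311]
eef_rot: [3.123, 0.012, -3.068]
force: [-0.3, 0.6, -0.3]
grip_width: 0.0703
pull [429.9 259.3  49.2  15.3 -85.2] [-8.6627586  -0.59717119] top z 66.26661975667744
board z 42.969937151573 slopes [ 0.0011 -0.0029]
pull [430.1 259.3  49.2  14.8 -85.2] [-8.46324579 -0.61112248] top z 66.24104333636151
board z 43.09768622305773 slopes [-0.0011  0.0013]
scene z 41.813911345216724 [-0.0006  0.0005]
```

View pics/fin.png

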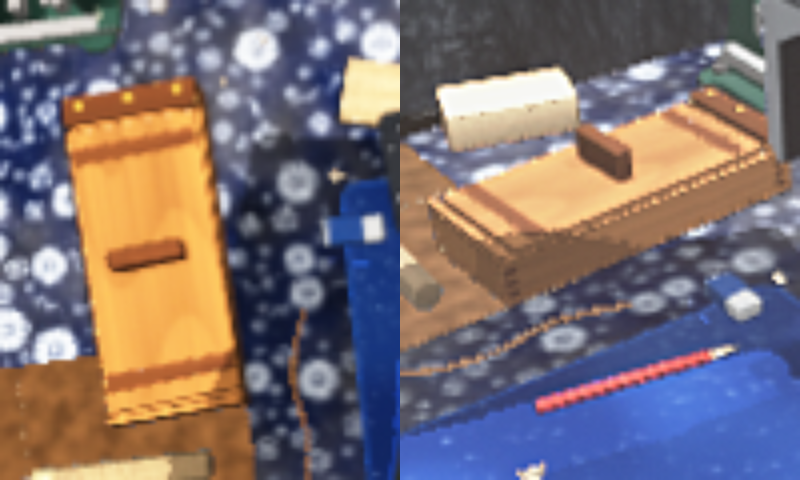

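The lid is flat: slopes ≤0.003, pull at box (-8.5,-0.6), board top at about 42 mm. The rear edge is visible behind it, the eraser is unmoved and the arm is clear. I hand in.

```bash
python3 -c "
from station import ctrl
print(ctrl.hand_in())"
```

```text
the job is handed in; nothing more can be done
None
```

The box is packed and closed, and I handed the job in at about 31 s; no verdict was reported. The two slip stones and the tin are in their compartments. I rested the lid's rear end on the raised edge so it tilted tongue low, slid the tongue under the lip, then levelled and released it.

**Last checks:**

| Item | Measured | Wanted |
|---|---|---|
| Lid pull along the box | about -8.5 mm | -13.5 to -1.5 mm |
| Lid pull off the middle line | about -0.6 mm | within 10 mm |
| Lid tilt | at most 0.003 rad | under 0.03 rad |
| Lid turn against the box | about 1° (0.02 rad) | under 0.09 rad |
| Board top height | 41.8 mm (scene), 43.0 mm (top) | 41 mm |
| Tin in box frame | (5, -1) mm | x -4 to 15, y within 14 mm |
| Long slip in box frame | (-68, -3) mm | x -94 to -39, y within 30 mm |

The arm was clear of everything at hand-in.

**Failed or disagreed:**
- **First grasps:** two grasps of the long slip closed on nothing. The reported tool z implied the fingertips were about 34 mm lower than the cameras showed. I followed the cameras, with small steps and a watch on the force.
- **Short slip:** my colour mask measured the cloth instead of the stone, so I judged it by eye. It lay flat and well inside its compartment before the lid went on.
- **Eraser and offcuts:** I did not re-measure them. The eraser looked unmoved in the last picture and I did not touch the offcuts.

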